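# Tuck the block cover under the lapping flap and hold it pressed shut

## Robot

A 6-joint arm with a two-finger parallel gripper is mounted at the origin on the work surface. World frame = base frame: x ahead of the robot, y to its left, z up, the work surface at z = 0. Lengths are in m, angles in rad, forces in N, time in s.
With the tool pointing down it reaches from about 0.35 to 0.775 m from the base axis. Payload 7.3 kg.
Tool frame: the origin (TCP) lies at the very end of the fingers, on their centre line; the grasp point (between the pads) lies 19 mm behind it (robot.tcp_to_grasp is the z of the grasp point in the tool frame, in m); z points along the fingers, y is the line along which they close (so a half turn about z gives the same grasp; the last joint's range is limited). The gripper opens to 92 mm and grips with 3 to 60 N. Pads are 19 mm wide; open, the fingers measure 130 mm over their backs; the gripper's body (75 mm by 190 mm) begins 47 mm behind the grasp point.
Start: joints at [1.178, 0.342, 1.524, -0, 1.275, -0.146], TCP at [0.128, 0.509, 0.227] pointing down, gripper open.
Joint ranges: [-2.53, 2.53], [-0.77, 2.02], [0.04, 2.7], [-1, 4.14], [0.28, 2.66], [-3.11, 3.11]. Speed limits (rad/s): [2.57, 2.57, 3.14, 3.14, 3.14, 3.14].

## Interface

Orientations are given as [roll, pitch, yaw] about the fixed x, y, z axes, in that order (R = Rz(yaw) Ry(pitch) Rx(roll)).
In Python, from cell import monitor, read_camera, get_calibration, job, robot gives the robot as it stands. The module is installed in compiled form; this text tells all that it offers.
- The arm moves only by the tool send_rows, never from a script. Its argument "targets" is a list of rows, each an object with "translation": the shift along the tool's x, y, z in cm, a list of three; "spin": the turn about the tool's z in degrees; "jaw": the opening, from 0 (shut) to 1 (fully open). A call has exactly 5 rows; each row is the pose to reach, as a shift and turn from the pose commanded when the call began, along the tool's axes at that moment; what a row does not reach only later rows make up. A row lasts 1/10 s, in which the tool goes at most 50 mm and 8.59 degrees, less where a joint would pass 70% of its speed; a pose out of reach is approached as far as the arm can. A call with a gripper value outside its range is refused whole. The fingers move at their own pace and stop on an object; "force" is the grip in N (left out, the last holds). Time passes only in rows, so rows that repeat a pose let the fingers close, or fill a call up. It gives the time, the measured TCP pose, the force, the opening and the grip force at its end, in the units of the state.
- monitor.observe(): the state, without advancing time (a new reading comes with each control period).
- read_camera(name): name is "scene" or "top" or "wrist"; returns (picture, depth): 480x640x3 uint8, red, green, blue; 480x640 float32, m along the optical axis (not along the pixel's ray), 0 where there is no reading.
- get_calibration(name): a dict with "intrinsics" (3x3 intrinsics, pixels), "origin" and "orientation" of the camera in the world; the wrist camera has in their place "hand_eye" (4x4, takes a point from camera to tool coordinates, whose origin is the TCP and whose axes are the flange's). Camera axes: x right, y up, looking along -z (the intrinsics and any distortion apply to the point x, -y, -z); pixel columns grow to the right and rows downward; lengths in m; the calibration is good to about 2 mm. The wrist camera is an equidistant fisheye: a pixel r from the principal point sees the ray r / f radians off the axis. A picture is of the moment at which its call begins: read the wrist's pose just before it. get_calibration takes no time and is no camera call.
- job.hand_in(): hands the job in; it is judged then, once.
The state is a dict: "time": time; "qpos": joint angles; "qvel": joint speeds; "joint_efforts": joint torques, N m; "tool_pos": TCP position; "tool_rot": TCP orientation; "contact_force": force on the tool from outside, world axes, zero at the start; "torque": the same for the moment, N m; "opening": finger opening in m; "grip_force": force on a finger pad.
Only numpy, scipy, OpenCV 4.12 (cv2) and the standard library are available. Lean on these libraries where they do the work, as an engineer would, in place of code of your own. Each camera call takes 0.05 s, during which the arm holds its last target. There are 200 camera calls.

## Task

Close the incubation block with its loose metal cover: take the cover by its grip bar, lay it in the open channel at the front of the block and slide its far edge under the lapping white flap, without lifting the flap, until the cover is fully home against the stop. Then press the cover flat down against the sprung seal and finish while still holding it pressed down; leave the tube rack, the bottle and the calculator where they are.

Things in the scene. Friction and masses are not known exactly. Their poses are not given: they have to be found in the camera images.
- block: Fixed grey incubation block, 240 (x) x 170 (y) mm. Origin: centre of underside, on the bench; x points front to rear, z up. Front part: a channel open at the front end, x = -120 to -6, y = -69 to 69 (8 mm wider than the cover), flat floor at z = 50 (dark wells only drawn on it). Cheeks 16 wide beside it and the rear part rise to z = 60; the step at x = -6 is the cover's stop.
- stop (a point): Middle of the foot of the stop (channel's rear end), on the channel floor: block x = -6, z = 50 mm; hidden under the flap.
- front (a point): Middle of the channel's front edge, on its floor: block x = -120, z = 50 mm. When the cover is home its near edge is about 4 mm behind (further in than) this edge.
- flap (a joint): Angle (rad) of the white flap, 115 (x) x 170 (y) x 5 mm, 150 g, lying on the raised rear part and lapping 34 mm forward over the channel; the slot between channel floor and its underside is 10 mm high. Hinged at its rear edge (block x = 75, z = 60 mm); 0 = flat, grows as its front edge rises (0.05 = 6 mm). It falls back by its weight.
- flap_edge (a point): Middle of the flap's front lower edge: block x = -40, z = 60 mm when it lies flat.
- seal (a joint): Depression (m) of the black rubber seal bar, 12 (x) x 120 (y) mm, across the channel, centre at block x = -106 mm. At 0 its top stands 4 mm above the channel floor; 0.004 = flush; most 0.006. A spring pushes it up: 3.9 N at 0, 7.4 N when flush; the cover's weight alone does not press it flush.
- cover: Loose aluminium cover, 0.2 to 0.33 kg: plate 110 (x) x 130 (y) x 5 mm, flat on the bench, with an upright grip bar 12 (x) x 60 (y), centre at x = -20, top 39 mm above the underside. Origin: centre of underside; x points to the far edge (the one farther from the bar), which goes under the flap. Home, that edge touches the stop: origin at block x = -61, y = 0 (4 either way), z = 50 mm.
- cover_grip (a point): Point to grip on the bar: cover x = -20, y = 0, 29 mm above the plate's underside.
- cover_far (a point): Middle of the cover's far edge, underside: cover x = 55 mm.
- cover_near (a point): Middle of the cover's near edge, underside: cover x = -55 mm.
- rack: Bystander: white tube rack 70 x 120 mm, 92 mm high with its blue-capped tubes. Origin: centre of underside.
- bottle: Bystander: bottle 60 mm across, 140 mm high, blue cap. Origin: centre of underside.
- calculator: Bystander: black calculator 120 x 65 x 14 mm, lying flat. Origin: centre of underside.
There are look-alikes about, which are no part of the job. There is more than one size of the cover; the one meant has the size given above.

How it is judged:
On the way:
1. the cover's far edge is tucked under the flap, within 10 mm of the stop, the flap lying down (x of cover_far in the frame of block above -0.016 m and y of cover_far in the frame of block between -0.008 and 0.008 m and z of cover_far in the frame of block below 0.0555 m and angle between the x axis of cover and the x axis of block, either way round below 0.08 rad and value of joint flap below 0.03 rad), for 0.2 s.
At the end, for the whole second after the job is handed in: The cover's far edge is under the flap within 10 mm of the stop, the cover in line with the channel, both its near and far edges within 2 mm of the channel floor, the seal pressed down by more than 3 mm, the flap lying flat (below 0.03 rad), and the robot still pressing on the cover, all at rest (all of step 1 and value of joint seal above 0.003 m and z of each of cover_near, cover_far in the frame of block below 0.052 m and contact force between the fingers and cover above 2 N and linear speed of cover below 0.02 m/s); the arm keeps its last pose, push and grip.
It fails at once if the flap is lifted (more than 0.06 rad, about 7 mm at its front edge) (value of joint flap above 0.06 rad).
It fails at once if the rack is moved by more than 30 mm (distance of rack from where it was at the start of the episode above 0.03 m).
It fails at once if the bottle is moved by more than 30 mm (distance of bottle from where it was at the start of the episode above 0.03 m).
It fails at once if the calculator is moved by more than 30 mm (distance of calculator from where it was at the start of the episode above 0.03 m).
It also fails if it takes over 43 s, if anything falls off the work surface, if the arm or the gripper's body presses on something with over 40 N, if the wrist force passes 120 N, or if a joint passes its speed limit or range.

## Working session

There is one attempt and no reset: what is moved stays moved. The work goes in short steps, Python scripts to look and compute and a tool call to move; the robot and the scene stay as the last step left them, time stands still between calls to the robot, and variables do not carry over. Pictures are saved under pics/ and viewed, at most 10 in all, crops included, and the job is handed in when it is done.

Besides the shell and the picture viewer there is one more tool, called after "Emit:" as a command line: name --argument value ..., lists and objects as JSON in quotes. send_rows: Moves the arm, as the interface text tells. Its arguments: {"type":"object","properties":{"targets":{"type":"array"},"force":{"type":"number"}},"required":["targets"]}

```bash
mkdir -p pics
cat > h.py <<'E'
import numpy as np, cv2
from cell import monitor, read_camera, get_calibration, job, robot
from scipy.spatial.transform import Rotation as R
def cam(name):
    c=get_calibration(name); o=np.array(c["orientation"],float)
    M=o if o.shape==(3,3) else (R.from_euler('xyz',o).as_matrix() if o.size==3 else R.from_quat(o).as_matrix())
    return np.array(c["intrinsics"]),np.array(c["origin"],float),M
def cloud(name,d):
    K,o,M=cam(name); v,u=np.mgrid[0:480,0:640]
    p=np.stack([(u-K[0,2])/K[0,0]*d,-(v-K[1,2])/K[1,1]*d,-d],-1)
    return p@M.T+o
def plane(name,uv,z):
    K,o,M=cam(name); uv=np.atleast_2d(uv).astype(float)
    r=np.stack([(uv[:,0]-K[0,2])/K[0,0],-(uv[:,1]-K[1,2])/K[1,1],-np.ones(len(uv))],-1)@M.T
    return o+r*((z-o[2])/r[:,2])[:,None]
E
python3 - <<'E'
from h import *
for n in("scene","top"):
    p,d=read_camera(n); cv2.imwrite(f"pics/{n}0.png",p[:,:,::-1]); np.save(f"{n}0.npy",d); print(n,get_calibration(n))
print(get_calibration("wrist")); print(monitor.observe()); print(robot.tcp_to_grasp)
E
```

```text
scene {'intrinsics': array([[486.19308566,   0.        , 316.10259536],
       [  0.        , 486.19308566, 249.1799164 ],
       [  0.        ,   0.        ,   1.        ]]), 'origin': array([1.13051308, 0.59178962, 1.06548432]), 'orientation': array([0.68141695, 0.00494144, 2.41103023])}
top {'intrinsics': array([[462.55867139,   0.        , 317.88867635],
       [  0.        , 462.55867139, 233.66322945],
       [  0.        ,   0.        ,   1.        ]]), 'origin': array([0.49406016, 0.01061643, 1.24924682]), 'orientation': array([ 0.1014524, -0.0113942, -1.5506959])}
{'intrinsics': array([[371.64829954,   0.        , 319.30454006],
       [  0.        , 371.64829954, 240.86596588],
       [  0.        ,   0.        ,   1.        ]]), 'hand_eye': array([[-6.32759851e-04,  9.67862662e-01,  2.51478561e-01,
         6.76749453e-02],
       [ 9.99999761e-01,  5.42572464e-04,  4.27965191e-04,
        -3.15405178e-04],
       [ 2.77766187e-04,  2.51478772e-01, -9.67862775e-01,
        -1.57641915e-01],
       [ 0.00000000e+00,  0.00000000e+00,  0.00000000e+00,
         1.00000000e+00]])}
{'time': 0.1, 'qpos': array([ 1.17801211e+00,  3.42619650e-01,  1.52488136e+00,  1.33908875e-05,
        1.27538448e+00, -1.46003637e-01]), 'qvel': array([-1.06926783e-03, -2.84174750e-03, -1.72859754e-03, -1.09247865e-03,
       -1.09209912e-03,  7.34763872e-05]), 'joint_efforts': array([ 2.03183248e-03, -4.32007492e+01, -2.44692779e+01,  7.19808368e-02,
        5.25587308e-02, -5.27728321e-05]), 'tool_pos': array([0.12809377, 0.50878371, 0.2261458 ]), 'tool_rot': array([-3.14031544e+00, -2.00757581e-04,  2.89480804e+00]), 'contact_force': array([ 0.5650723 ,  0.99318373, -0.19058814]), 'torque': array([ 0.09015314,  0.00052433, -0.03891473]), 'grip_force': 0.0, 'opening': 0.09165632111472029}
-0.0188
```

View pics/top0.png

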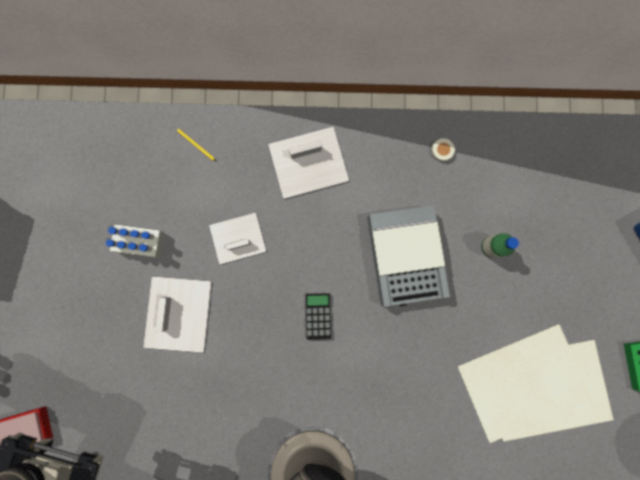

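View pics/scene0.png

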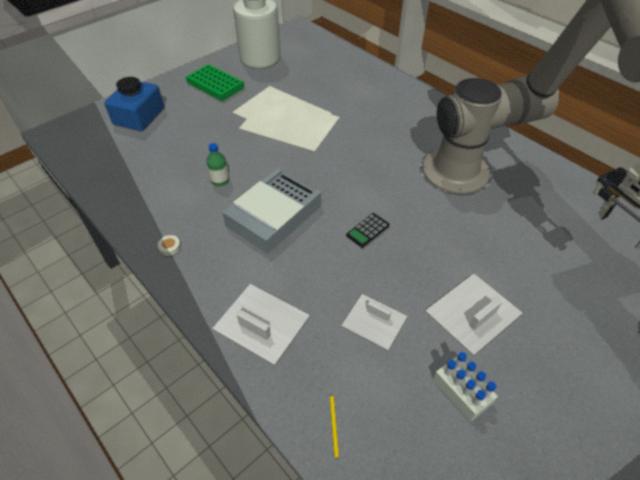

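The top view shows three plates, at about (308,160), (238,238) and (178,315), and the block at (410,255) with its channel front facing the robot at (415,300). Next I'll measure the plate sizes and the block.

```bash
cat > m.py <<'E'
from h import *
p=cv2.imread("pics/top0.png"); P=cloud("top",np.load("top0.npy"))
hsv=cv2.cvtColor(p,cv2.COLOR_BGR2HSV)
w=((hsv[:,:,2]>165)&(hsv[:,:,1]<60)).astype(np.uint8)
w=cv2.morphologyEx(w,cv2.MORPH_CLOSE,np.ones((3,3)))
cs,_=cv2.findContours(w,cv2.RETR_EXTERNAL,cv2.CHAIN_APPROX_NONE)
for c in cs:
    if cv2.contourArea(c)<800: continue
    m=np.zeros(w.shape,np.uint8); cv2.drawContours(m,[c],-1,1,-1); z=np.median(P[:,:,2][m>0])
    q=plane("top",c[:,0,:],z)[:,:2]
    r=cv2.minAreaRect((q*1000).astype(np.float32))
    print("white",c[:,0].mean(0).round(),"z",z.round(4),"rect",np.round(r[0]),np.round(r[1]),round(r[2],2))
    hi=(m>0)&(P[:,:,2]>z+.022)
    if hi.sum()>10:
        b=cv2.minAreaRect((P[hi][:,:2]*1000).astype(np.float32)); print("   bar",np.round(b[0]),np.round(b[1]),round(b[2],2),np.percentile(P[hi][:,2],[50,95]).round(4))
Z=P[:,:,2]
x,y=P[:,:,0],P[:,:,1]
roi=np.zeros(Z.shape,bool); roi[190:325,355:465]=1
m=roi&(Z>.035); r=cv2.minAreaRect((P[m][:,:2]*1000).astype(np.float32)); print("block",r, cv2.boxPoints(r))
for zl in(.045,.055,.0625): print(zl,np.percentile(Z[roi&(abs(Z-zl)<.004)],50))
g=((hsv[:,:,2]>165)&(hsv[:,:,1]<60)&roi)
print("flap z",np.median(Z[g]))
for n,(u0,u1,v0,v1) in dict(rack=(100,165,215,262),bottle=(480,525,228,262),calc=(300,335,288,342)).items():
    k=np.zeros(Z.shape,bool); k[v0:v1,u0:u1]=1; k&=Z>.008; print(n,P[k].min(0).round(3),P[k].max(0).round(3))
E
python3 m.py
python3 - <<'E'
import cv2
p=cv2.imread("pics/top0.png"); a=cv2.resize(p[195:320,355:465],None,fx=4.5,fy=4.5,interpolation=cv2.INTER_CUBIC); cv2.imwrite("pics/blk.png",a)
E
```

```text
white [539. 386.] z 0.0003 rect [ 240. -577.] [267. 375.] 11.69
   bar [494.  11.] [0. 0.] 0.0 [1.2492 1.2492]
white [177. 314.] z 0.0066 rect [399. 367.] [159. 188.] 86.41
   bar [464. 223.] [ 84. 420.] 19.52 [0.0542 0.0597]
white [408. 248.] z 0.0639 rect [ 583. -234.] [118. 170.] 9.42
   bar [494.  11.] [0. 0.] 0.0 [1.2492 1.2492]
white [237. 238.] z 0.0043 rect [605. 217.] [110. 131.] 16.8
   bar [554. 120.] [246.  43.] 70.9 [0.0374 1.2492]
white [308. 162.] z 0.0065 rect [819.  30.] [159. 188.] 16.83
   bar [680.   5.] [363.  87.] 11.65 [0.0538 0.0613]
block ((551.7571411132812, -152.68890380859375), (239.88861083984375, 341.25762939453125), 9.577537536621094) [[ 405.0951      -4.3950253]
 [ 461.87427   -340.896    ]
 [ 698.4192    -300.9828   ]
 [ 641.64        35.51819  ]]
0.045 0.04743465822407433
0.055 0.056105140421910615
0.0625 0.0628509807544817
flap z 0.06393356613038281
rack [0.494 0.011 0.009] [0.631 0.541 1.249]
bottle [ 0.494 -0.497  0.008] [0.625 0.011 1.249]
calc [ 0.341 -0.038  0.008] [0.494 0.03  1.249]
```

View pics/blk.png

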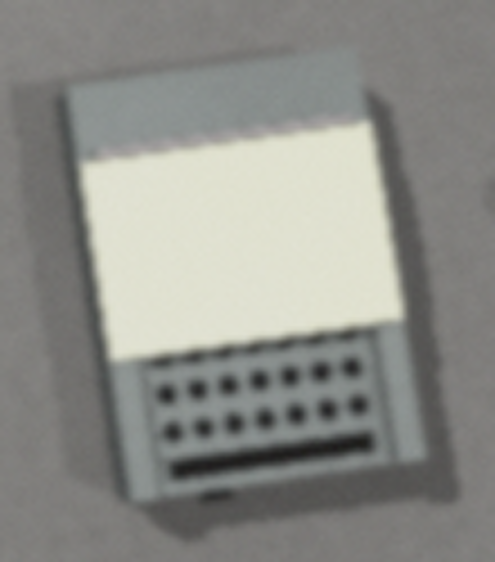

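The crop shows the block with its channel front at the bottom, the seal bar at crop (270,455) and the flap edge at about (255,340). The middle plate is the 110x130 cover. I'll cross-check both in the scene view and refine.

```bash
cat >> h.py <<'E'
def rects(name,img,z,lo=165,minA=600):
    "bright plates: returns (centre px, rect in mm on plane z)"
    hsv=cv2.cvtColor(img,cv2.COLOR_BGR2HSV)
    w=((hsv[:,:,2]>lo)&(hsv[:,:,1]<60)).astype(np.uint8); w=cv2.morphologyEx(w,cv2.MORPH_OPEN,np.ones((3,3)))
    out=[]
    for c in cv2.findContours(w,cv2.RETR_EXTERNAL,cv2.CHAIN_APPROX_NONE)[0]:
        if cv2.contourArea(c)<minA: continue
        q=plane(name,c[:,0,:],z)[:,:2]*1000
        out.append((c[:,0].mean(0).round(),cv2.minAreaRect(q.astype(np.float32)),q))
    return out
def go(pos,yaw):
    "translation (cm) and spin (deg) from the present pose to TCP pos (m), yaw (deg)"
    s=monitor.observe(); M=R.from_euler('xyz',s["tool_rot"]).as_matrix()
    t=M.T@(np.array(pos)-s["tool_pos"])*100
    a=-(yaw-np.degrees(s["tool_rot"][2])); a=(a+180)%360-180
    print("go",t.round(2),"spin",round(a,2),"| pos",s["tool_pos"].round(4),"yaw",np.degrees(s["tool_rot"][2]).round(2),"t",round(s["time"],2),"F",s["contact_force"].round(1),"open",round(s["opening"],4),"grip",round(s["grip_force"],1))
E
python3 - <<'E'
from h import *
im={n:cv2.imread(f"pics/{n}0.png") for n in("top","scene")}
for n in im:
  for lo in (150,180):
    for z in(.005,.065):
        for c,r,q in rects(n,im[n],z,lo):
            if 95<min(r[1])<135 and max(r[1])<190: print(n,lo,z,c,np.round(r[0],1),np.round(r[1],1),round(r[2],2))
D=np.load("top0.npy");P=cloud("top",D);P[D==0]=np.nan
k=np.zeros(D.shape,bool);k[215:262,210:265]=1
k&=(P[:,:,2]>.025)&(P[:,:,2]<.06);b=P[k];print("bar top",k.sum(),b.mean(0).round(4),cv2.minAreaRect((b[:,:2]*1000).astype(np.float32)))
k=np.zeros(D.shape,bool);k[190:325,355:465]=1
k&=(P[:,:,2]>.045)&(P[:,:,2]<.09);b=P[k];print("block",np.nanmax(b[:,2]),cv2.minAreaRect((b[:,:2]*1000).astype(np.float32)))
D=np.load("scene0.npy");P=cloud("scene",D);P[D==0]=np.nan
k=np.zeros(D.shape,bool);k[165:255,215:330]=1
k&=(P[:,:,2]>.045)&(P[:,:,2]<.09);b=P[k];print("block",cv2.minAreaRect((b[:,:2]*1000).astype(np.float32)))
k=np.zeros(D.shape,bool);k[285:350,340:410]=1
k&=(P[:,:,2]>.030)&(P[:,:,2]<.06);b=P[k];print("bar",k.sum(),b.mean(0).round(4),cv2.minAreaRect((b[:,:2]*1000).astype(np.float32)))
go([.5857,.211,.10],106.8)
E
```

```text
top 150 0.005 [408. 247.] [ 589.3 -245.6] [128.9 180.2] 9.38
top 150 0.005 [237. 238.] [605.4 217. ] [113.5 133.8] 16.85
top 150 0.065 [408. 247.] [ 584.7 -233.3] [122.6 171.5] 9.38
top 150 0.065 [237. 238.] [600.1 207. ] [108.  127.4] 16.85
top 180 0.005 [408. 248.] [ 587.4 -245.6] [119.7 176.8] 9.42
top 180 0.005 [237. 238.] [605.3 217.1] [109.  128.8] 16.98
top 180 0.065 [408. 248.] [ 582.9 -233.3] [113.9 168.3] 9.42
top 180 0.065 [237. 238.] [599.9 207.1] [103.8 122.5] 16.98
scene 150 0.005 [375. 321.] [605.4 216.4] [111.9 130.2] 16.7
scene 150 0.005 [268. 204.] [ 551.8 -283.3] [129.5 182.7] 9.35
scene 150 0.065 [375. 321.] [635.1 237.6] [105.6 122.8] 16.7
scene 150 0.065 [268. 204.] [ 584.6 -233.8] [122.1 172.3] 9.35
scene 180 0.005 [376. 319.] [605.7 216.5] [104.8 125.7] 16.44
scene 180 0.005 [268. 204.] [ 550.9 -283.1] [121.6 177. ] 9.39
scene 180 0.065 [376. 319.] [635.4 237.8] [ 98.9 118.6] 16.44
scene 180 0.065 [268. 204.] [ 583.7 -233.6] [114.8 167. ] 9.39
bar top 120 [0.5859 0.2108 0.0365] ((586.281494140625, 211.1966552734375), (12.369051933288574, 59.68853759765625), 16.971708297729492)
block 0.07212097781433457 ((565.889892578125, -235.97430419921875), (240.04946899414062, 172.09742736816406), 9.463428497314453)
block ((575.713134765625, -302.8454895019531), (244.76832580566406, 312.8028259277344), 9.085240364074707)
bar 141 [0.5869 0.2128 0.0369] ((586.278564453125, 211.60140991210938), (15.100128173828125, 59.434837341308594), 17.671600341796875)
go [-51.65 -17.68  12.63] spin 59.06 | pos [0.1281 0.5088 0.2261] yaw 165.86 t 0.1 F [ 0.6  1.  -0.2] open 0.0917 grip 0.0
```

Emit:
send_rows --targets '[{"translation": [-4.5, -1.5, 0], "spin": 8}, {"translation": [-9, -3, 0], "spin": 16}, {"translation": [-13.5, -4.6, 0], "spin": 24}, {"translation": [-18, -6.2, 0], "spin": 32}, {"translation": [-22.5, -7.7, 0], "spin": 40, "jaw": 1}]' --force 40

```text
validation failed for argument at $.ta...
```

```bash
python3 -c "
from h import *
go([.5863,.2112,.10],106.8)"
```

```text
go [-51.7  -17.65  12.63] spin 59.06 | pos [0.1281 0.5088 0.2261] yaw 165.86 t 0.1 F [ 0.6  1.  -0.2] open 0.0917 grip 0.0
```

Each row needs a jaw value.

Emit:
send_rows --targets '[{"translation": [-4.5, -1.5, 0], "spin": 8, "jaw": 1}, {"translation": [-9, -3, 0], "spin": 16, "jaw": 1}, {"translation": [-13.5, -4.6, 0], "spin": 24, "jaw": 1}, {"translation": [-18, -6.2, 0], "spin": 32, "jaw": 1}, {"translation": [-22.5, -7.7, 0], "spin": 40, "jaw": 1}]' --force 40

```text
time: 0.6
tool_pos: [0.3287, 0.3781, 0.2265]
tool_rot: [-3.141, -0.0, 2.191]
contact_force: [0.5, 1.5, -0.1]
opening: 0.0921
grip_force: 0.0
```

```bash
python3 -c "
from h import *
go([.5863,.2112,.10],106.8)"
```

```text
go [-28.55  11.27  12.64] spin 18.74 | pos [0.3287 0.3781 0.2265] yaw 125.54 t 0.6 F [ 0.5  1.5 -0.1] open 0.0921 grip 0.0
```

Emit:
send_rows --targets '[{"translation": [-4.5, 1.8, 0], "spin": 4, "jaw": 1}, {"translation": [-9, 3.6, 0], "spin": 8, "jaw": 1}, {"translation": [-13.5, 5.4, 0], "spin": 12, "jaw": 1}, {"translation": [-18, 7.2, 0], "spin": 16, "jaw": 1}, {"translation": [-22.5, 9, 0], "spin": 18.7, "jaw": 1}]'

```text
time: 1.1
tool_pos: [0.5337, 0.2484, 0.2264]
tool_rot: [-3.141, -0.0, 1.867]
contact_force: [0.6, -0.7, 0.4]
opening: 0.0917
grip_force: 0.0
```

```bash
python3 -c "
from h import *
go([.5863,.2112,.06],106.8)"
```

```text
go [-5.1   3.96 16.63] spin 0.2 | pos [0.5337 0.2484 0.2264] yaw 107.0 t 1.1 F [ 0.6 -0.7  0.4] open 0.0917 grip 0.0
```

Emit:
send_rows --targets '[{"translation": [-2.5, 2, 2], "spin": 0.2, "jaw": 1}, {"translation": [-5.1, 4, 5], "spin": 0.2, "jaw": 1}, {"translation": [-5.1, 4, 9.5], "spin": 0.2, "jaw": 1}, {"translation": [-5.1, 4, 14], "spin": 0.2, "jaw": 1}, {"translation": [-5.1, 4, 16.6], "spin": 0.2, "jaw": 1}]'

```text
time: 1.6
tool_pos: [0.5835, 0.212, 0.0563]
tool_rot: [-3.135, -0.001, 1.866]
contact_force: [-0.6, -0.7, -0.6]
opening: 0.0918
grip_force: 0.0
```

```bash
python3 -c "
from h import *
go([.5863,.2112,.011],106.8)"
```

```text
go [-0.16  0.27  4.53] spin 0.11 | pos [0.5835 0.212  0.0563] yaw 106.91 t 1.6 F [-0.6 -0.7 -0.6] open 0.0918 grip 0.0
```

Emit:
send_rows --targets '[{"translation": [0, 0, 1.2], "spin": 0.1, "jaw": 1}, {"translation": [0, 0, 2.5], "spin": 0.1, "jaw": 1}, {"translation": [0, 0, 3.8], "spin": 0.1, "jaw": 1}, {"translation": [0, 0, 4.6], "spin": 0.1, "jaw": 1}, {"translation": [0, 0, 4.8], "spin": 0.1, "jaw": 1}]'

```text
time: 2.1
tool_pos: [0.5855, 0.213, 0.0123]
tool_rot: [-3.141, -0.0, 1.865]
contact_force: [0.2, 0.5, -0.7]
opening: 0.0915
grip_force: 0.0
```

```bash
python3 -c "
from h import *
go([.5863,.2112,.011],106.8)"
```

```text
go [-0.2   0.02  0.13] spin 0.07 | pos [0.5855 0.213  0.0123] yaw 106.87 t 2.1 F [ 0.2  0.5 -0.7] open 0.0915 grip 0.0
```

Emit:
send_rows --targets '[{"translation": [-0.2, 0, 0.1], "spin": 0, "jaw": 0.4}, {"translation": [-0.2, 0, 0.1], "spin": 0, "jaw": 0.2}, {"translation": [-0.2, 0, 0.1], "spin": 0, "jaw": 0}, {"translation": [-0.2, 0, 0.1], "spin": 0, "jaw": 0}, {"translation": [-0.2, 0, 0.1], "spin": 0, "jaw": 0}]' --force 40

```text
time: 2.6
tool_pos: [0.5864, 0.2111, 0.0121]
tool_rot: [3.141, -0.0, 1.865]
contact_force: [-0.5, -0.7, -0.7]
opening: 0.0564
grip_force: 0.0
```

Emit:
send_rows --targets '[{"translation": [0, 0, 0], "spin": 0, "jaw": 0}, {"translation": [0, 0, 0], "spin": 0, "jaw": 0}, {"translation": [0, 0, 0], "spin": 0, "jaw": 0}, {"translation": [0, 0, 0], "spin": 0, "jaw": 0}, {"translation": [0, 0, 0], "spin": 0, "jaw": 0}]'

```text
time: 3.1
tool_pos: [0.5862, 0.211, 0.0117]
tool_rot: [3.142, -0.0, 1.865]
contact_force: [-0.6, 0.5, 0.0]
opening: 0.0161
grip_force: 0.0
```

```bash
python3 -c "
from h import *
go([.5863,.2112,.16],106.8)"
```

```text
go [ 2.000e-02  1.000e-02 -1.483e+01] spin 0.06 | pos [0.5862 0.211  0.0117] yaw 106.86 t 3.1 F [-0.6  0.5  0. ] open 0.0161 grip 0.0
```

Emit:
send_rows --targets '[{"translation": [0, 0, 0], "spin": 0, "jaw": 0}, {"translation": [0, 0, 0], "spin": 0, "jaw": 0}, {"translation": [0, 0, 0], "spin": 0, "jaw": 0}, {"translation": [0, 0, 0], "spin": 0, "jaw": 0}, {"translation": [0, 0, 0], "spin": 0, "jaw": 0}]'

```text
time: 3.6
tool_pos: [0.586, 0.211, 0.0117]
tool_rot: [-3.141, -0.0, 1.865]
contact_force: [-1.1, -1.3, -0.0]
opening: 0.0116
grip_force: 40.0
```

Emit:
send_rows --targets '[{"translation": [0, 0, -1], "spin": 0, "jaw": 0}, {"translation": [0, 0, -4], "spin": 0, "jaw": 0}, {"translation": [0, 0, -8], "spin": 0, "jaw": 0}, {"translation": [0, 0, -11], "spin": 0, "jaw": 0}, {"translation": [0, 0, -12.5], "spin": 0, "jaw": 0}]'

```text
time: 4.1
tool_pos: [0.5876, 0.2114, 0.1407]
tool_rot: [3.136, 0.0, 1.865]
contact_force: [0.2, -0.8, -2.5]
opening: 0.0121
grip_force: 40.0
```

```bash
cat >> h.py <<'E'
BC=np.array([566.0,-236.2]); BY=np.radians(9.4); BX=np.array([np.cos(BY),np.sin(BY)]); BYv=np.array([-BX[1],BX[0]])
def gob(bx,by,z,yaw=99.4):
    "TCP over block coords (mm), z TCP height (m)"
    w=(BC+bx*BX+by*BYv)/1000; go([*w,z],yaw)
    s=monitor.observe()["tool_pos"][:2]*1000-BC; print("  TCP in block",(s@BX).round(1),(s@BYv).round(1))
E
python3 -c "
from h import *
gob(-130,0,.14)"
```

```text
go [-40.52 -27.94  -0.07] spin 7.46 | pos [0.5876 0.2114 0.1407] yaw 106.86 t 4.1 F [ 0.2 -0.8 -2.5] open 0.0121 grip 40.0
  TCP in block 94.4 438.0
```

Emit:
send_rows --targets '[{"translation": [-2.5, -1.7, 0], "spin": 1, "jaw": 0}, {"translation": [-6, -4.1, 0], "spin": 2.5, "jaw": 0}, {"translation": [-10, -6.9, 0], "spin": 4, "jaw": 0}, {"translation": [-14, -9.6, 0], "spin": 6, "jaw": 0}, {"translation": [-18, -12.4, 0], "spin": 7.4, "jaw": 0}]'

```text
time: 4.6
tool_pos: [0.5191, 0.0013, 0.1373]
tool_rot: [3.141, 0.0, 1.735]
contact_force: [0.6, -0.2, -2.3]
opening: 0.0117
grip_force: 40.0
```

```bash
python3 -c "
from h import *
gob(-130,0,.14)"
```

```text
go [-24.19 -12.26  -0.27] spin 0.02 | pos [0.5191 0.0013 0.1373] yaw 99.42 t 4.6 F [ 0.6 -0.2 -2.3] open 0.0117 grip 40.0
  TCP in block -7.5 242.0
```

Emit:
send_rows --targets '[{"translation": [-4, -2, 0], "spin": 0, "jaw": 0}, {"translation": [-8, -4, 0], "spin": 0, "jaw": 0}, {"translation": [-12, -6, 0], "spin": 0, "jaw": 0}, {"translation": [-16, -8, 0], "spin": 0, "jaw": 0}, {"translation": [-20, -10, 0], "spin": 0, "jaw": 0}]'

```text
time: 5.1
tool_pos: [0.4533, -0.2126, 0.1374]
tool_rot: [3.141, 0.001, 1.736]
contact_force: [1.2, -0.1, -2.2]
opening: 0.0118
grip_force: 40.0
```

Emit:
send_rows --targets '[{"translation": [-2.2, -1.2, 0], "spin": 0, "jaw": 0}, {"translation": [-4, -2.2, 0], "spin": 0, "jaw": 0}, {"translation": [-4, -2.2, 0], "spin": 0, "jaw": 0}, {"translation": [-4, -2.2, 0], "spin": 0, "jaw": 0}, {"translation": [-4, -2.2, 0], "spin": 0, "jaw": 0}]'

```text
time: 5.6
tool_pos: [0.4391, -0.2531, 0.1368]
tool_rot: [3.141, -0.0, 1.737]
contact_force: [1.0, -0.1, -2.3]
opening: 0.0118
grip_force: 40.0
```

```bash
python3 -c "
from h import *
gob(-130,0,.10)
for n in('top','scene'):
    p,d=read_camera(n); p=p[:,:,::-1]; cv2.imwrite(f'pics/{n}1.png',p); np.save(f'{n}1.npy',d)
a=[cv2.imread(f'pics/{n}1.png') for n in('top','scene')]
a=np.hstack([cv2.resize(a[0][170:370,340:500],(400,500)),cv2.resize(a[1][120:320,200:360],(400,500))]); cv2.imwrite('pics/c1.png',a)"
```

```text
go [-0.41 -0.2   3.68] spin 0.1 | pos [ 0.4391 -0.2531  0.1368] yaw 99.5 t 5.6 F [ 1.  -0.1 -2.3] open 0.0118 grip 40.0
  TCP in block -128.0 4.1
```

View pics/c1.png

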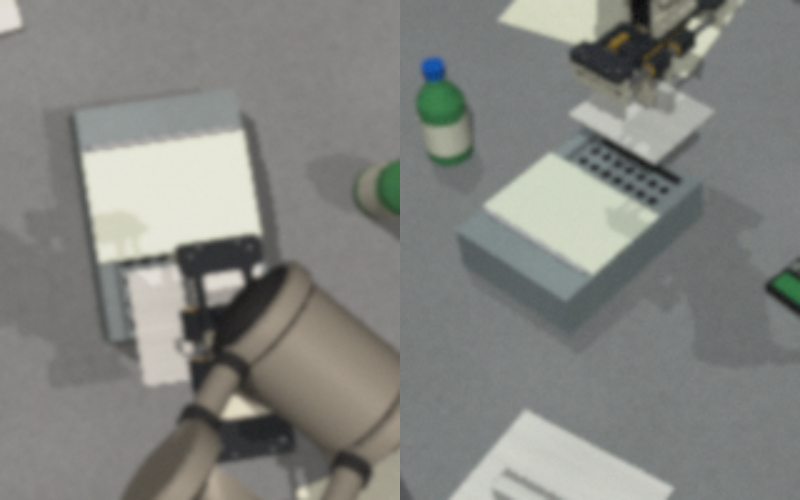

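The cover is held level over the channel front: its far edge is at crop (150,265) on the left and (640,160) on the right, clear of the flap. I'll check its plane and side edges with depth.

```bash
python3 -c "
from h import *
s=monitor.observe()['tool_pos']; print(s)
for n,bb in(('scene',(150,190,265,330)),('top',(270,330,388,415))):
    D=np.load(f'{n}1.npy');P=cloud(n,D);I=cv2.imread(f'pics/{n}1.png');hsv=cv2.cvtColor(I,cv2.COLOR_BGR2HSV)
    k=np.zeros(D.shape,bool);k[bb[0]:bb[1],bb[2]:bb[3]]=1
    k&=(D>0)&(P[:,:,2]>.115)&(P[:,:,2]<.145)&(hsv[:,:,2]>120)
    b=P[k]; q=b[:,:2]*1000-BC; X=q@BX;Y=q@BYv
    A=np.c_[X+128,Y-4,np.ones(len(X))];f=np.linalg.lstsq(A,b[:,2]*1000,rcond=None)[0]
    print(n,k.sum(),'slopes',f.round(4),'X',np.percentile(X,[0,2,98,100]).round(1),'Y',np.percentile(Y,[0,2,98,100]).round(1))
"
```

```text
[ 0.43917509 -0.2530221   0.13681077]
scene 894 slopes [-7.000000e-03  3.200000e-03  1.294691e+02] X [-164.2 -157.3  -51.9  -48.7] Y [-64.8 -55.4  69.3  72.4]
top 894 slopes [-3.000000e-04 -1.700000e-03  1.292025e+02] X [-161.6 -159.   -53.7  -51.7] Y [17.8 21.  69.4 70.9]
```

Emit:
send_rows --targets '[{"translation": [-0.45, 0, 0], "spin": 0.1, "jaw": 0}, {"translation": [-0.45, 0, 2], "spin": 0.1, "jaw": 0}, {"translation": [-0.45, 0, 4.5], "spin": 0.1, "jaw": 0}, {"translation": [-0.45, 0, 5.8], "spin": 0.1, "jaw": 0}, {"translation": [-0.45, 0, 6.0], "spin": 0.1, "jaw": 0}]'

```text
time: 6.2
tool_pos: [0.439, -0.2576, 0.0751]
tool_rot: [-3.139, -0.003, 1.735]
contact_force: [0.4, 0.1, -1.7]
opening: 0.012
grip_force: 40.0
```

```bash
python3 -c "
from h import *
gob(-130,0,.0665)
for n in('top','scene'):
    p,d=read_camera(n); p=p[:,:,::-1]; cv2.imwrite(f'pics/{n}2.png',p); np.save(f'{n}2.npy',d)
a=[cv2.imread(f'pics/{n}2.png') for n in('top','scene')]
a=np.hstack([cv2.resize(a[0][230:330,360:440],(400,500),interpolation=2),cv2.resize(a[1][150:250,230:330],(400,500),interpolation=2)]); cv2.imwrite('pics/c2.png',a)"
```

```text
go [ 0.03 -0.12  0.86] spin -0.01 | pos [ 0.439  -0.2576  0.0751] yaw 99.39 t 6.2 F [ 0.4  0.1 -1.7] open 0.012 grip 40.0
  TCP in block -128.8 -0.4
```

View pics/c2.png

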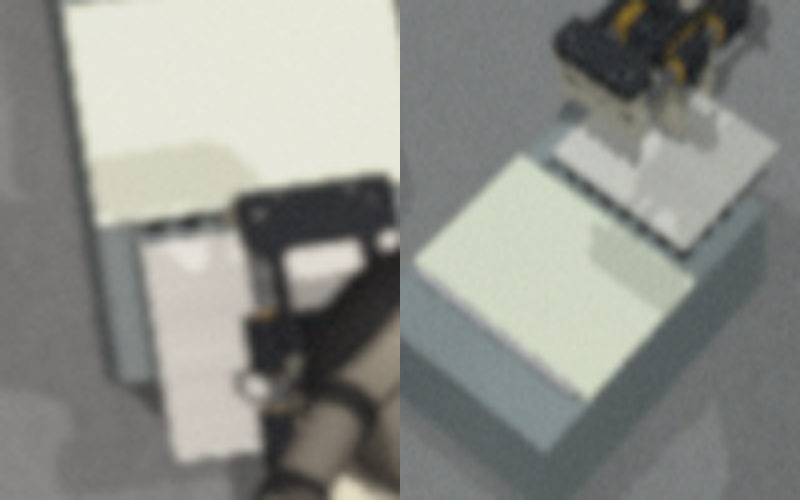

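The cover sits squarely in line with the channel just above the cheeks. Its far edge, at crop (145,240) top and (685,245) scene, is short of the flap. Next I'll lower it into the channel.

Emit:
send_rows --targets '[{"translation": [0, 0, 0.2], "spin": 0, "jaw": 0}, {"translation": [0, 0, 0.4], "spin": 0, "jaw": 0}, {"translation": [0, 0, 0.6], "spin": 0, "jaw": 0}, {"translation": [0, 0, 0.8], "spin": 0, "jaw": 0}, {"translation": [0, 0, 0.8], "spin": 0, "jaw": 0}]'

```text
time: 6.8
tool_pos: [0.4395, -0.2584, 0.0685]
tool_rot: [-3.141, -0.0, 1.734]
contact_force: [-0.3, -0.3, -2.4]
opening: 0.0121
grip_force: 40.0
```

Emit:
send_rows --targets '[{"translation": [0, 0, 0.1], "spin": 0, "jaw": 0}, {"translation": [0, 0, 0.2], "spin": 0, "jaw": 0}, {"translation": [0, 0, 0.25], "spin": 0, "jaw": 0}, {"translation": [0, 0, 0.3], "spin": 0, "jaw": 0}, {"translation": [0, 0, 0.3], "spin": 0, "jaw": 0}]'

```text
time: 7.3
tool_pos: [0.4396, -0.2584, 0.0657]
tool_rot: [3.142, -0.0, 1.734]
contact_force: [0.1, 0.7, -2.4]
opening: 0.0115
grip_force: 40.0
```

```bash
python3 -c "
from h import *
gob(-81,0,.0635)"
```

```text
go [0.13 4.73 0.22] spin -0.04 | pos [ 0.4396 -0.2584  0.0657] yaw 99.36 t 7.3 F [ 0.1  0.7 -2.4] open 0.0115 grip 40.0
  TCP in block -128.3 -1.3
```

Emit:
send_rows --targets '[{"translation": [0.1, 0, 0.05], "spin": 0, "jaw": 0}, {"translation": [0.1, 0, 0.1], "spin": 0, "jaw": 0}, {"translation": [0.1, 0, 0.15], "spin": 0, "jaw": 0}, {"translation": [0.1, 0, 0.2], "spin": 0, "jaw": 0}, {"translation": [0.1, 0, 0.2], "spin": 0, "jaw": 0}]'

```text
time: 7.8
tool_pos: [0.4398, -0.2579, 0.064]
tool_rot: [3.141, 0.001, 1.734]
contact_force: [0.7, -2.9, 2.2]
opening: 0.0116
grip_force: 40.0
```

```bash
python3 -c "
from h import *
gob(-81,0,.0635)"
```

```text
go [0.08 4.7  0.05] spin -0.04 | pos [ 0.4398 -0.2579  0.064 ] yaw 99.36 t 7.8 F [ 0.7 -2.9  2.2] open 0.0116 grip 40.0
  TCP in block -128.0 -0.8
```

Emit:
send_rows --targets '[{"translation": [0, 0.4, 0], "spin": 0, "jaw": 0}, {"translation": [0, 0.8, 0], "spin": 0, "jaw": 0}, {"translation": [0, 1.2, 0], "spin": 0, "jaw": 0}, {"translation": [0, 1.6, 0], "spin": 0, "jaw": 0}, {"translation": [0, 2.0, 0], "spin": 0, "jaw": 0}]'

```text
time: 8.3
tool_pos: [0.4593, -0.2538, 0.0635]
tool_rot: [-3.141, -0.001, 1.734]
contact_force: [-3.5, -1.0, 3.3]
opening: 0.0118
grip_force: 40.0
```

```bash
python3 -c "
from h import *
gob(-81,0,.0635)
for n in('top','scene'):
    p,d=read_camera(n); p=p[:,:,::-1]; cv2.imwrite(f'pics/{n}3.png',p); np.save(f'{n}3.npy',d)
a=[cv2.imread(f'pics/{n}3.png') for n in('top','scene')]
a=np.hstack([cv2.resize(a[0][230:330,360:440],(400,500),interpolation=2),cv2.resize(a[1][150:250,230:330],(400,500),interpolation=2)]); cv2.imwrite('pics/c3.png',a)"
```

```text
go [-0.    2.71  0.  ] spin -0.02 | pos [ 0.4593 -0.2538  0.0635] yaw 99.38 t 8.3 F [-3.5 -1.   3.3] open 0.0118 grip 40.0
  TCP in block -108.1 0.0
```

View pics/c3.png

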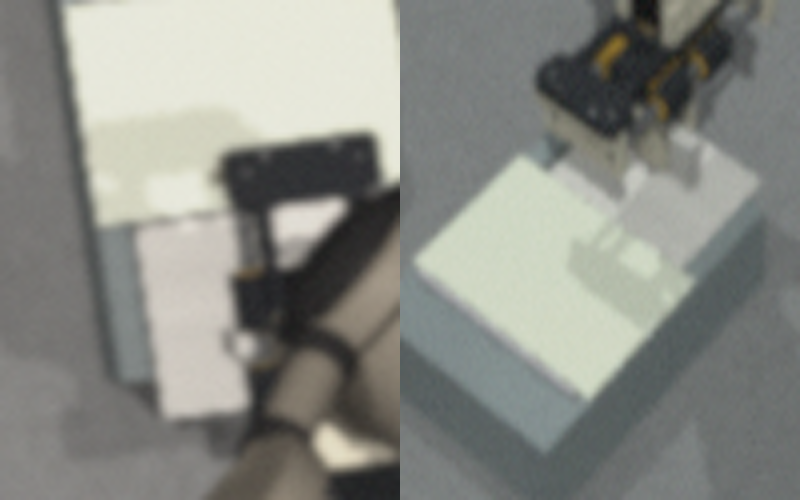

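The far edge is now under the flap, with the flap edge at crop (140,225) still flat and in the same place. I'll keep sliding.

Emit:
send_rows --targets '[{"translation": [0, 0.4, 0], "spin": 0, "jaw": 0}, {"translation": [0, 0.8, 0], "spin": 0, "jaw": 0}, {"translation": [0, 1.2, 0], "spin": 0, "jaw": 0}, {"translation": [0, 1.6, 0], "spin": 0, "jaw": 0}, {"translation": [0, 2.0, 0], "spin": 0, "jaw": 0}]'

```text
time: 8.9
tool_pos: [0.4792, -0.2509, 0.0637]
tool_rot: [-3.141, -0.0, 1.734]
contact_force: [-2.7, -0.4, 2.2]
opening: 0.0116
grip_force: 40.0
```

Emit:
send_rows --targets '[{"translation": [0, 0.1, 0], "spin": 0, "jaw": 0}, {"translation": [0, 0.2, 0], "spin": 0, "jaw": 0}, {"translation": [0, 0.3, 0], "spin": 0, "jaw": 0}, {"translation": [0, 0.4, 0], "spin": 0, "jaw": 0}, {"translation": [0, 0.4, 0], "spin": 0, "jaw": 0}]'

```text
time: 9.4
tool_pos: [0.4829, -0.2503, 0.0637]
tool_rot: [3.141, -0.0, 1.734]
contact_force: [-2.5, 0.2, 1.7]
opening: 0.0117
grip_force: 40.0
```

```bash
python3 -c "
from h import *
gob(-81,0,.0617)"
```

```text
go [0.03 0.33 0.2 ] spin -0.05 | pos [ 0.4829 -0.2503  0.0637] yaw 99.35 t 9.4 F [-2.5  0.2  1.7] open 0.0117 grip 40.0
  TCP in block -84.3 -0.3
```

Now I'll creep to the stop.

Emit:
send_rows --targets '[{"translation": [0, 0.1, 0], "spin": 0, "jaw": 0}, {"translation": [0, 0.2, 0], "spin": 0, "jaw": 0}, {"translation": [0, 0.3, 0], "spin": 0, "jaw": 0}, {"translation": [0, 0.35, 0], "spin": 0, "jaw": 0}, {"translation": [0, 0.35, 0], "spin": 0, "jaw": 0}]'

```text
time: 9.9
tool_pos: [0.4848, -0.2499, 0.0636]
tool_rot: [-3.139, -0.001, 1.734]
contact_force: [-9.0, -2.7, 6.5]
opening: 0.0118
grip_force: 40.0
```

```bash
python3 -c "
from h import *
gob(-81,0,.0617)"
```

```text
go [0.03 0.13 0.19] spin -0.02 | pos [ 0.4848 -0.2499  0.0636] yaw 99.38 t 9.9 F [-9.  -2.7  6.5] open 0.0118 grip 40.0
  TCP in block -82.3 -0.3
```

Stop reached (9 N). Now the press down.

Emit:
send_rows --targets '[{"translation": [0, -0.05, 0.05], "spin": 0, "jaw": 0}, {"translation": [0, -0.05, 0.1], "spin": 0, "jaw": 0}, {"translation": [0, -0.05, 0.15], "spin": 0, "jaw": 0}, {"translation": [0, -0.05, 0.2], "spin": 0, "jaw": 0}, {"translation": [0, -0.05, 0.2], "spin": 0, "jaw": 0}]'

```text
time: 10.4
tool_pos: [0.4848, -0.2499, 0.0619]
tool_rot: [-3.14, -0.0, 1.734]
contact_force: [-7.8, -1.3, 6.7]
opening: 0.0117
grip_force: 40.0
```

```bash
python3 -c "
from h import *
gob(-81,0,.0617)"
```

```text
go [0.03 0.13 0.02] spin -0.03 | pos [ 0.4848 -0.2499  0.0619] yaw 99.37 t 10.4 F [-7.8 -1.3  6.7] open 0.0117 grip 40.0
  TCP in block -82.3 -0.3
```

Emit:
send_rows --targets '[{"translation": [0, 0, 0.03], "spin": 0, "jaw": 0}, {"translation": [0, 0, 0.06], "spin": 0, "jaw": 0}, {"translation": [0, 0, 0.1], "spin": 0, "jaw": 0}, {"translation": [0, 0, 0.1], "spin": 0, "jaw": 0}, {"translation": [0, 0, 0.1], "spin": 0, "jaw": 0}]'

```text
time: 10.9
tool_pos: [0.4847, -0.25, 0.0617]
tool_rot: [-3.14, -0.0, 1.734]
contact_force: [-10.4, -0.3, 12.8]
opening: 0.0119
grip_force: 40.0
```

```bash
python3 -c "
from h import *
gob(-81,0,.0617)
for n in('top','scene'):
    p,d=read_camera(n); p=p[:,:,::-1]; cv2.imwrite(f'pics/{n}4.png',p); np.save(f'{n}4.npy',d)
a=[cv2.imread(f'pics/{n}4.png') for n in('top','scene')]
a=np.hstack([cv2.resize(a[0][230:330,360:440],(400,500),interpolation=2),cv2.resize(a[1][150:250,230:330],(400,500),interpolation=2)]); cv2.imwrite('pics/c4.png',a)
D=np.load('scene4.npy');P=cloud('scene',D);q=P[:,:,:2]*1000-BC;X=q@BX;Y=q@BYv
for nm,x0,x1,y0,y1 in(('flap front',-36,-20,-70,70),('flap rear',40,70,-70,70),('cheek',-100,-50,72,82),('plate rear -50..-43',-52,-44,25,62),('plate mid',-90,-70,40,62),('plate near',-112,-100,0,62)):
    k=(X>x0)&(X<x1)&(Y>y0)&(Y<y1)&(P[:,:,2]>.03)&(P[:,:,2]<.075); print(nm,k.sum(),np.median(P[k][:,2])*1000)
"
```

```text
go [ 0.03  0.14 -0.  ] spin -0.03 | pos [ 0.4847 -0.25    0.0617] yaw 99.37 t 10.9 F [-10.4  -0.3  12.8] open 0.0119 grip 40.0
  TCP in block -82.4 -0.3
flap front 189 63.64802556997251
flap rear 382 63.74347746926323
cheek 43 59.06597259182034
plate rear -50..-43 11 52.84206736429176
plate mid 33 54.83991808232602
plate near 44 53.484110178697364
```

View pics/c4.png

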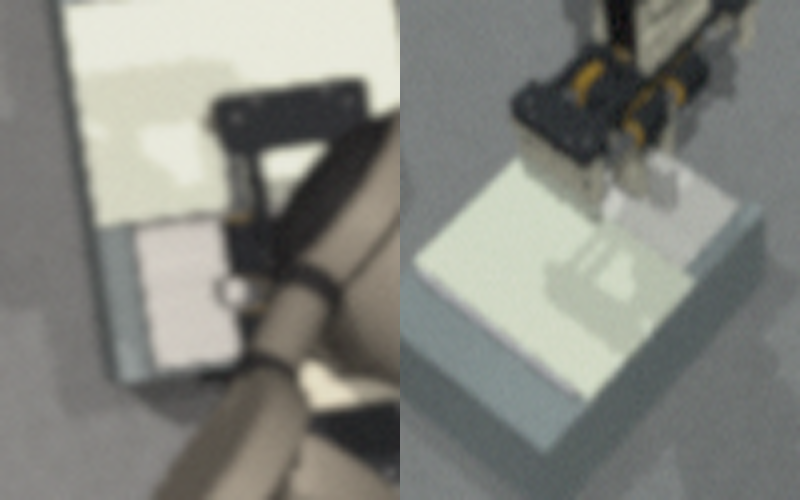

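The picture shows the cover home, with its near edge at crop (150,370) about 4 mm inside the front, and the flap flat. I'll hold for one call, then check.

Emit:
send_rows --targets '[{"translation": [0, 0, 0.03], "spin": 0, "jaw": 0}, {"translation": [0, 0, 0.03], "spin": 0, "jaw": 0}, {"translation": [0, 0, 0.03], "spin": 0, "jaw": 0}, {"translation": [0, 0, 0.03], "spin": 0, "jaw": 0}, {"translation": [0, 0, 0.03], "spin": 0, "jaw": 0}]'

```text
time: 11.5
tool_pos: [0.4847, -0.25, 0.0616]
tool_rot: [-3.14, -0.0, 1.734]
contact_force: [-11.2, 0.5, 15.6]
opening: 0.0116
grip_force: 40.0
```

```bash
python3 -c "
from cell import job
print(job.hand_in())"
```

```text
the job is handed in; nothing more can be done
None
```

The cover is home against the stop under the flap, which stayed flat. I handed the job in at about 11.5 s while pressing down with about 15 N; hand-in returned no verdict, and the rack, bottle and calculator were not checked at the end.

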